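# Open the jacket feed valve with the long T-key

## Task

The reactor's jacket feed, the lagged valve with the blue collar, was left throttled: open it fully. Take the T-key from its stand, lower it down the blue valve's neck until it is fully home on the square stem, feeling for the square with a light touch rather than pressing hard, and turn it anticlockwise until the valve meets its stop, without forcing it further. Then draw the key out and set it back upright in its stand without dropping it, leaving the red return valve and everything else as it is.

Things in the scene. Friction and masses are not known exactly. Their poses are not given: they have to be found in the camera images.
- key_bar (a point): Centre of the cross-bar of the loose steel T-key (about 0.4 kg, 166 mm tall), where it is grasped. Bar 110 mm long (x axis), 14 mm wide (y), 16 mm high, dark steel with orange ends, its middle 56 mm bare; z points up. A 14 mm round shank runs down from it.
- key_foot: Lower end (rim) of the key; origin at its centre, 158 mm below the bar's centre, same axes: a square-tube socket 19.5 mm over the flats (within a 24 mm circle) with a square cavity 13.5 mm wide and 16 mm deep, its flats along the key's x and y axes.
- key: The T-key as a whole; origin and axes as key_foot. A skilled hand presses it on the stem with less than 20 N and turns it with less than 0.3 N m.
- feed: Jacket feed valve with the BLUE collar: black lagged box 120 x 120 x 112 mm, fixed on the spill tray, with a steel neck rising from its middle; origin at the centre of its underside, z up. Two lagged hoses leave its +x side.
- feed_mouth (a point): Centre of the blue valve's neck mouth (top edge of the flare), 132 mm above feed; axes of feed. The neck is a round shaft of 27 mm bore that flares to about 42 mm over its topmost 17 mm. At its bottom stands a brass stem: a 12 mm square head 13.5 mm tall, its top 1.5 mm bevelled to 11 mm, on a thinner round neck.
- feed_stem_top (a point): Top centre of the blue valve's square stem, 98.5 mm below the mouth. It has feed's axes: it does NOT show how the square is turned. A key fully home has its foot 16 mm below this point; a key merely standing on the square has its foot about level with it. The square may stand up to 0.35 rad either side of the ball's angle (loose coupling) and stays there until turned.
- feed_valve (a joint): Angle of the blue valve's ball (rad): 0 shut, 1.571 fully open at its stop; grows anticlockwise from above. At 0 and 1.571, with the coupling centred, the stem's flats are square to feed. It turns at about 0.15 N m, once the lost motion is taken up (0.03 N m). A yellow pointer on the collar turns with it: along feed's x (white mark, hoses) when open, along y (red mark) when shut.
- ret: Jacket return valve with the RED collar, beside the blue one, otherwise the same.
- ret_valve (a joint): Angle of the red valve's ball (rad), same scale; it is fully open and stays so.
- stand: Fixed grey key stand, base 220 x 90 x 12 mm. The origin is at the underside, below the key's sleeve: an upright aluminium tube of 29 mm bore (flaring to 36 mm at the top), its rim 70 mm above the origin and its floor 12 mm above the origin, where the key's foot rests. 120 mm along +x a thinner tube holds the nut driver.
- nutdriver: Nut driver with a red handle, upright in the stand's thinner tube, 135 mm long. Leave alone.
- gasket: White ring gasket, 52 mm across, on the bench. Leave alone.
- blankcap: Brass blanking cap, 42 mm across, on the tray. Leave alone.
- wrench: Steel wrench lying on the tray in front of the valves. Leave alone.
- beaker: Glass beaker 100 mm tall. Leave alone.
- fluid: White bottle, 190 mm tall, blue cap. Leave alone.
Mind the look-alikes: they are no part of the job. There is more than one size of the key; the job needs the largest.

How it is judged:
By the outcome, as a careful person would: the job done as asked, in the order asked, and still so for the second after the job is handed in, with the robot touching nothing.
It also fails if it takes over 67 s, if anything falls off the work surface, if the arm or the gripper's body presses on something with over 40 N, if the wrist force passes 120 N, or if a joint passes its speed limit or range.

## Robot

A 6-joint arm with a two-finger parallel gripper is mounted at the origin on the work surface. World frame = base frame: x ahead of the robot, y to its left, z up, the work surface at z = 0. Lengths are in m, angles in degrees, forces in N, time in s.
With the tool pointing down it reaches from about 0.35 to 0.725 m from the base axis. Payload 6 kg.
Tool frame: the origin (TCP) lies midway between the tips of the shut fingers; the grasp point (between the pads) lies 19 mm behind it (pinch_z is the distance from the TCP to the grasp point, in m); z points along the fingers, y is the line along which they close (so a half turn about z gives the same grasp; the last joint's range is limited). The gripper opens to 85 mm and grips with 20 to 120 N. Pads are 22 mm wide; open, the fingers measure 114 mm over their backs; the gripper's body (76 mm by 85 mm) begins 54 mm behind the grasp point. The pads swing forward as they close: fully open they stand 13 mm farther back than shut.
Start: joints at [-57.313, 2.303, 4.859, 0, -92.561, -19.12], TCP at [0.141, -0.583, 0.231] pointing down, gripper open.
Joint ranges: [-146.85, 146.85], [-73.84, 115.35], [-62.03, 85.46], [-188.31, 113.3], [-161.28, -10.13], [-171.36, 171.36]. Speed limits (degrees/s): [147.25, 147.25, 172.46, 180, 180, 180].

## Interface

Orientations are given as a 3x3 rotation matrix whose columns are the frame's x, y, z axes.
In Python, from workcell import * gives the robot as it stands.
- The arm moves only by the tool arm_command, never from a script. Its argument "series" is a list of rows, each a list of 7 numbers: the turn, a rotation vector about the tool's x, y, z in rad, then the shift along the tool's x, y, z in m, then the closure in counts, from 0 (fully open) to 255 (shut). In form: [[rx, ry, rz, x, y, z, claw], ...]. A call has 1 to 5 rows; each row shifts and turns the commanded pose from where the row before left it, along the tool's axes as they then stand; what a row does not reach is not made up. A row lasts 1/12 s, in which the tool goes at most 41.7 mm and 7.16 degrees, less where a joint would pass 70% of its speed; a pose out of reach is approached as far as the arm can. A call with a gripper value outside its range is refused whole. The fingers move at their own pace and stop on an object; "force" is the grip in N (left out, the last holds). Time passes only in rows, so rows that do not move let the fingers close. It gives the time, the measured TCP pose, the force, the opening and the grip force at its end, in the units of the state.
- get_obs(): the state, without advancing time (a new reading comes with each control period).
- read_camera(name): name is "scene" or "top" or "wrist"; returns (picture, depth): 400x640x3 uint8, blue, green, red; 400x640 float32, m along the optical axis (not along the pixel's ray), 0 where there is no reading.
- camera_model(name): a dict with "mtx" (3x3 intrinsics, pixels), "rvec" (rotation vector, rad) and "tvec" (3), from world to camera coordinates, as OpenCV has them. Camera axes: x right, y down, z forward; pixel columns grow to the right and rows downward; lengths in m; the calibration is good to about 2 mm. The wrist camera is an equidistant fisheye: a pixel r from the principal point sees the ray r / f radians off the axis. A picture is of the moment at which its call begins: read the wrist's pose just before it. camera_model takes no time and is no camera call; for the wrist camera it gives the pose at the moment of the call.
- sign_off(): hands the job in; it is judged then, once.
Trained networks look in the newest picture that a camera, given by its name, has taken for a name from the list of things; names that differ only in an ending like _2 or _b are one class to them, and where a whole thing is asked for, a point or a joint stands for the part that bears it (a point fixed in the world has none). Each returns a list of dicts, best first, with "conf" (0 to 1); they miss things now and then, are a little off and sometimes report something else, mostly with a low value. They report only what shows in the picture. A call takes as long as a camera call. They do not tell look-alikes from the thing itself.
- look_for(target, camera): "location" ([column, row] as shares, 0 to 1, of the picture: columns of its width, rows of its height, amid what is visible of it).
- silhouettes(target, camera): "region" (400x640 bool, what is visible of it) and "location" ([column, row] as shares, 0 to 1, of the picture: columns of its width, rows of its height, amid what is visible of it).
- place_of(target, camera): "location" ([column, row] as shares, 0 to 1, of the picture: columns of its width, rows of its height: a listed point, or the origin of a listed thing).
The state is a dict: "time_s": time; "joint_pos": joint angles; "dq": joint speeds; "effort": joint torques, N m; "tool_pos": TCP position; "tcp_rot": TCP orientation; "wrist_force": force on the tool from outside, world axes, zero at the start; "wrist_torque": the same for the moment, N m; "grip_width": finger opening in m; "grip_force": force on a finger pad.
Only numpy, scipy, OpenCV 4.12 (cv2) and the standard library are available. Lean on these libraries where they do the work, as an engineer would, in place of code of your own. Each camera call takes 0.05 s, during which the arm holds its last target. There are 200 camera calls.

## Working session

There is one attempt and no reset: what is moved stays moved. The work goes in short steps, Python scripts to look and compute and a tool call to move; the robot and the scene stay as the last step left them, time stands still between calls to the robot, and variables do not carry over. Pictures are saved under pics/ and viewed, at most 11 in all, crops included, and the job is handed in when it is done.

Besides the shell and the picture viewer there is one more tool, called in YAML: its name, and indented under it one key for each argument. arm_command: Moves the arm, as the interface text tells. Its arguments: {"type":"object","properties":{"series":{"type":"array"},"force":{"type":"number"}},"required":["series"]}

```bash
ls; mkdir -p pics
python3 - <<'E'
from workcell import *
import cv2,numpy as np
for c in ("scene","top"):
    p,d=read_camera(c); cv2.imwrite(f"pics/{c}0.png",p)
    m=camera_model(c); print(c,np.round(m["mtx"],1).tolist(),np.round(m["rvec"],3).ravel(),np.round(m["tvec"],3).ravel())
    for t in ("key_bar","key_foot","feed_mouth","ret","stand","nutdriver","feed"):
        print(t,[(np.round(np.array(r["location"])*[640,400],1).tolist(),round(r["conf"],2)) for r in place_of(t,c)][:4])
o=get_obs(); print(o)
E
```

```text
pics
scene [[411.0, 0.0, 318.8], [0.0, 411.0, 196.4], [0.0, 0.0, 1.0]] [ 2.038  0.626 -0.367] [-0.437 -0.006  1.457]
key_bar [([160.2, 280.2], 0.64), ([219.0, 245.1], 0.57)]
key_foot []
feed_mouth [([343.6, 210.3], 0.9)]
ret [([364.5, 215.7], 0.58)]
stand [([229.6, 297.2], 0.71)]
nutdriver [([266.7, 308.0], 0.89)]
feed [([341.1, 250.0], 0.92)]
top [[479.3, 0.0, 310.8], [0.0, 479.3, 198.0], [0.0, 0.0, 1.0]] [ 2.127 -2.169  0.121] [0.064 0.494 1.601]
key_bar [([424.4, 204.1], 0.72), ([458.0, 223.4], 0.61), ([428.9, 248.6], 0.58), ([206.1, 245.0], 0.48)]
key_foot [([275.9, 211.9], 0.28)]
feed_mouth [([314.3, 163.0], 0.85)]
ret [([267.4, 181.0], 0.63)]
stand [([409.2, 210.8], 0.78)]
nutdriver [([319.7, 170.6], 0.69), ([408.5, 175.3], 0.68)]
feed [([315.6, 172.2], 0.77)]
{'time_s': 0.8, 'joint_pos': array([-5.73131741e+01,  2.29870097e+00,  4.85571285e+00,  6.49125349e-05,
       -9.25630071e+01, -1.91202587e+01]), 'dq': array([ 0.04144243, -0.02370271, -0.00258768, -0.05381997,  0.09586754,
       -0.01754563]), 'effort': array([ 1.86725638e-04, -3.67875516e+01,  3.47417414e+01,  6.93263501e+00,
       -1.00600868e-03,  5.65407348e-07]), 'tool_pos': array([ 0.14074627, -0.58320384,  0.23127829]), 'tcp_rot': array([[-9.72098054e-01, -2.34574869e-01, -5.74611933e-05],
       [-2.34574874e-01,  9.72098051e-01,  8.74545403e-05],
       [ 3.53432767e-05,  9.84933406e-05, -9.99999995e-01]]), 'wrist_force': array([-0.03240412,  0.30216149,  0.29582956]), 'wrist_torque': array([-0.00762807,  0.02083163,  0.01010535]), 'grip_force': 0.0, 'grip_width': 0.08538485698512781}
```

View pics/scene0.png

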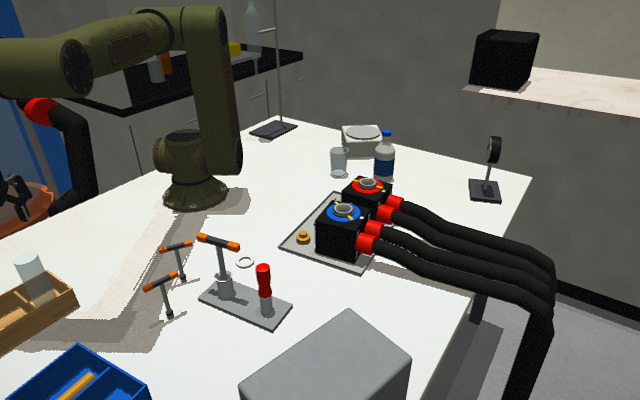

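View pics/top0.png

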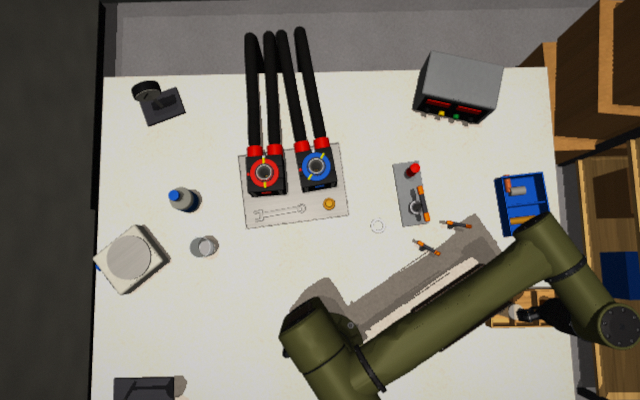

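Candidates for the key: the one in the stand (scene 218,242 / top 423,203), and loose ones at scene (175,247) and (160,282) / top (457,224) and (427,247). The one in the stand looks largest. I'll check sizes in depth and an enlarged crop.

```bash
cat > h.py <<'E'
from workcell import *
import cv2,numpy as np
def Rt(m): return cv2.Rodrigues(np.array(m["rvec"],float).reshape(3,1))[0],np.array(m["tvec"],float).ravel()
def cloud(c,d):
    m=camera_model(c);K=np.array(m["mtx"]);R,t=Rt(m)
    v,u=np.mgrid[:400,:640]
    P=np.stack([(u-K[0,2])/K[0,0]*d,(v-K[1,2])/K[1,1]*d,d],-1)
    W=(P-t)@R; W[d==0]=np.nan
    return W
def at_z(c,uv,z):
    m=camera_model(c);K=np.array(m["mtx"]);R,t=Rt(m)
    r=R.T@np.linalg.inv(K)@[uv[0],uv[1],1];o=-R.T@t
    return o+r*(z-o[2])/r[2]
def proj(c,X):
    m=camera_model(c)
    return cv2.projectPoints(np.atleast_2d(np.array(X,float)),m["rvec"],m["tvec"],np.array(m["mtx"]),None)[0][:,0]
E
python3 - <<'E'
from h import *
for c in ("scene","top"):
    p,d=read_camera(c); W=cloud(c,d); np.save(f"{c}.npy",W); cv2.imwrite(f"{c}.png",p)
    b,g,r=[p[...,i].astype(int) for i in range(3)]
    org=((r>150)&(g>60)&(g<150)&(b<70)&(W[...,2]>0.02)&(W[...,2]<0.3)).astype(np.uint8)
    n,l,s,ce=cv2.connectedComponentsWithStats(org)
    for i in range(1,n):
        if s[i,4]>8: print(c,'orange',ce[i].round(1),s[i,4],np.nanmedian(W[l==i],0).round(3),np.nanmax(W[l==i][:,2]).round(3))
    for nm,mask in (('blue',(b>150)&(r<80)),('red',(r>180)&(b<60)&(g<60))):
        z=W[...,2]; k=mask&(z>0.09)&(z<0.3)&(W[...,1]>-0.4)&(W[...,0]>0.3)
        q=W[k]; print(c,nm,k.sum(),np.median(q,0).round(3) if len(q) else 0)
print(at_z("top",(314.3,163),.14),at_z("scene",(343.6,210.3),.14))
p=cv2.imread("scene.png"); a=cv2.resize(p[220:330,140:300],None,fx=4,fy=4,interpolation=cv2.INTER_CUBIC)
p=cv2.imread("top.png"); bb=cv2.resize(p[130:230,230:350],(640,533),interpolation=cv2.INTER_CUBIC)
cv2.imwrite("pics/c1.png",a);cv2.imwrite("pics/c2.png",bb)
E
```

```text
scene orange [201.8 235.2] 44 [ 0.413 -0.307  0.179] 0.181
scene orange [187.5 241.7] 22 [ 0.335 -0.295  0.119] 0.121
scene orange [232.6 244. ] 51 [ 0.498 -0.291  0.179] 0.181
scene orange [162.2 248.1] 21 [ 0.303 -0.346  0.118] 0.12
scene orange [173. 273.] 25 [ 0.399 -0.389  0.118] 0.12
scene orange [146.9 285.6] 18 [ 0.386 -0.448  0.118] 0.119
scene orange [ 72.4 386.3] 64 [ 0.404 -0.652  0.028] 0.031
scene orange [ 78.9 386.6] 74 [ 0.414 -0.643  0.026] 0.029
scene blue 221 [0.594 0.026 0.123]
scene red 217 [0.577 0.163 0.124]
top orange [263.2 160.9] 10 [0.607 0.205 0.124] 0.135
top orange [508.1 184.3] 32 [ 0.53  -0.619  0.024] 0.031
top orange [420.2 189.7] 38 [ 0.494 -0.287  0.178] 0.184
top orange [328.4 202.4] 37 [ 0.483 -0.004  0.026] 0.038
top orange [426.5 216.3] 39 [ 0.413 -0.303  0.178] 0.188
top orange [519.1 219.6] 66 [ 0.408 -0.647  0.028] 0.036
top orange [449.4 222.2] 17 [ 0.397 -0.388  0.116] 0.128
top orange [420.2 243. ] 18 [ 0.333 -0.292  0.117] 0.123
top orange [436.6 252.3] 14 [ 0.303 -0.342  0.118] 0.121
top orange [546. 289.] 13 [ 0.178 -0.702  0.058] 0.067
top orange [537.4 297.6] 16 [ 0.149 -0.678  0.05 ] 0.056
top orange [517. 326.] 33 [ 0.063 -0.601  0.059] 0.064
top blue 357 [0.574 0.051 0.124]
top red 369 [0.575 0.181 0.123]
[0.59415694 0.03936894 0.14      ] [0.60018391 0.01641419 0.14      ]
```

View pics/c1.png

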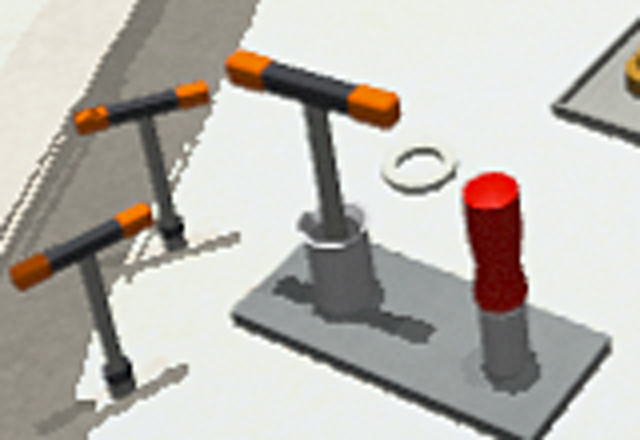

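View pics/c2.png

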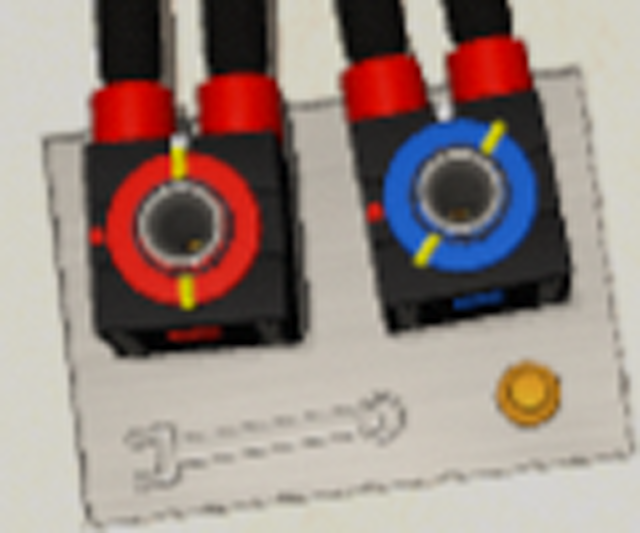

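The crops show three T-keys. The one in the stand (scene 218,242) has its bar's top at z≈0.178 and about 86 mm between its orange centroids. The other two (scene 175,247 and 160,282) have theirs at z≈0.12 and about 60 mm apart. So the stand key is the largest and is the one meant. The blue valve is at top (316,166). Its yellow pointer runs from (322,155) to (310,177), about 40° clockwise of the white mark at (313,150).

Run:
```python
from h import *
W=np.load("top.npy"); f=lambda u,v:(230+u/5.333,130+v/5.333)
for n,u in dict(p1=(493,135),p2=(427,250),white=(445,107),redm=(375,211),ctr=(460,190)).items():
    print(n,at_z("top",f(*u),.124 if n!='ctr' else .14).round(4))
# collar fit by ellipse->circle on plane z=.124
p=cv2.imread("top.png").astype(int)
k=(p[...,0]>150)&(p[...,2]<80)
pts=[at_z("top",(u,v),.124)[:2] for v,u in np.argwhere(k) if 290<u<345 and 130<v<195 and abs(W[v,u,2]-.124)<.006]
(c,r)=cv2.minEnclosingCircle(np.array(pts,np.float32)); print("collar",c,r)
z=W[...,2]
# box top edges
k=(z>.105)&(z<.13)&(abs(W[...,0]-c[0])<.09)&(abs(W[...,1]-c[1])<.09)
print(cv2.minAreaRect(W[k][:,:2].astype(np.float32)))
for c2 in("top","scene"):
    W=np.load(c2+".npy");k=(abs(W[...,0]-.595)<.09)&(abs(W[...,1]-.035)<.09)&(W[...,2]<.2);print(c2,np.nanmax(W[k][:,2]),np.nanpercentile(W[k][:,2],[2,98,99.5]))
m=camera_model("wrist"); R,t=Rt(m); print(m, "campos",-R.T@t, "axis",R[2])
o=get_obs();T=o["tcp_rot"];print("cam in tool",T.T@(-R.T@t-o["tool_pos"]),(T.T@R.T).round(3))
```

```text
p1 [0.6223 0.0125 0.124 ]
p2 [0.5521 0.054  0.124 ]
white [0.6403 0.0414 0.124 ]
redm [0.5768 0.0852 0.124 ]
ctr [0.5854 0.0333 0.14  ]
collar (0.5875028371810913, 0.03532882034778595) 0.04537869244813919
((0.5888826847076416, 0.03548717871308327), (0.1208522841334343, 0.11988518387079239), 9.25417709350586)
top 0.14296970179799987 [-0.00442439  0.13208658  0.13658347]
scene 0.13746414251097316 [0.00067205 0.13109635 0.13482533]
{'mtx': array([[309.70691629,   0.        , 319.96944294],
       [  0.        , 309.70691629, 195.87700152],
       [  0.        ,   0.        ,   1.        ]]), 'rvec': array([-1.81641738, -2.30540135, -0.34578793]), 'tvec': array([ 0.60062524, -0.03810557,  0.37891972])} campos [ 0.06698533 -0.60090082  0.37445166] axis [ 0.28706979  0.06713301 -0.95555434]
cam in tool [ 7.58506465e-02  1.36370190e-04 -1.43195664e-01] [[-0.001 -0.956 -0.295]
 [ 1.    -0.    -0.002]
 [ 0.002 -0.295  0.956]]
```

arm_command:
  series:
    - [0,0,0,-0.0328,0.0248,0,0]
    - [0,0,0,-0.0328,0.0248,0,0]
    - [0,0,0,-0.0328,0.0248,0,0]
    - [0,0,0,-0.0328,0.0248,0,0]
    - [0,0,0,-0.0328,0.0248,0,0]

```text
time_s: 1.32
tool_pos: [0.2718, -0.4227, 0.2314]
tcp_rot: [[-0.972, -0.234, 0.0], [-0.234, 0.972, -0.0], [-0.0, -0.0, -1.0]]
wrist_force: [0.9, -0.2, -0.3]
grip_width: 0.0854
grip_force: 0.0
```

arm_command:
  series:
    - [0,0,0,-0.0328,0.0248,0,0]
    - [0,0,0,-0.0328,0.0248,0,0]
    - [0,0,0,-0.0328,0.0248,0,0]
    - [0,0,0,-0.0328,0.0248,0,0]
    - [0,0,0,-0.0328,0.0248,0,0]

```text
time_s: 1.73
tool_pos: [0.4023, -0.2634, 0.2318]
tcp_rot: [[-0.972, -0.235, 0.001], [-0.235, 0.972, -0.0], [-0.001, -0.0, -1.0]]
wrist_force: [0.8, -1.4, -0.1]
grip_width: 0.0855
grip_force: 0.0
```

arm_command:
  series:
    - [0,0,0,-0.0328,0.0248,0,0]
    - [0,0,0,-0.0328,0.0248,0,0]
    - [0,0,0,-0.0328,0.0248,0,0]
    - [0,0,0,-0.0328,0.0248,0,0]
    - [0,0,0,-0.0328,0.0248,0,0]

```text
time_s: 2.15
tool_pos: [0.5327, -0.1042, 0.2317]
tcp_rot: [[-0.972, -0.235, 0.001], [-0.235, 0.972, 0.0], [-0.001, -0.0, -1.0]]
wrist_force: [0.7, -1.1, 0.2]
grip_width: 0.0856
grip_force: 0.0
```

arm_command:
  series:
    - [0,0,0,-0.0328,0.0248,0.004,0]
    - [0,0,0,-0.0328,0.0248,0.008,0]
    - [0,0,0,-0.0328,0.0248,0.008,0]
    - [0,0,0,-0.0328,0.0248,0.008,0]
    - [0,0,0,-0.0328,0.0248,0.004,0]

```text
time_s: 2.57
tool_pos: [0.6624, 0.0542, 0.1982]
tcp_rot: [[-0.972, -0.235, -0.001], [-0.235, 0.972, 0.0], [0.001, 0.0, -1.0]]
wrist_force: [1.2, -0.7, 1.1]
grip_width: 0.0853
grip_force: 0.0
```

arm_command:
  series:
    - [0,0,0,0,0,0,0]
    - [0,0,0,0,0,0,0]

```text
time_s: 2.73
tool_pos: [0.662, 0.0541, 0.1964]
tcp_rot: [[-0.972, -0.237, -0.004], [-0.237, 0.972, -0.001], [0.005, -0.0, -1.0]]
wrist_force: [-1.1, -0.8, 1.0]
grip_width: 0.0852
grip_force: 0.0
```

```bash
cat >> h.py <<'E'
def fproj(m,X):
    X=np.asarray(X,float).reshape(-1,1,3)
    return cv2.fisheye.projectPoints(X,np.array(m["rvec"],float).reshape(3,1),np.array(m["tvec"],float).reshape(3,1),np.array(m["mtx"]),np.zeros(4))[0][:,0]
def ortho(m,p,c,half,z,n=400):
    # world x up, y left
    a=np.linspace(half,-half,n); Y,X=np.meshgrid(c[1]+a,c[0]+a); 
    uv=fproj(m,np.stack([X,Y,np.full_like(X,z)],-1)).reshape(n,n,2).astype(np.float32)
    return cv2.remap(p,uv[...,0],uv[...,1],cv2.INTER_CUBIC)
E
python3 - <<'E'
from h import *
m=camera_model("wrist");p,d=read_camera("wrist");o=get_obs();print(o["joint_pos"].round(2),o["tool_pos"],o["wrist_force"],o["wrist_torque"])
cv2.imwrite("wrist1.png",p)
for t in("feed_mouth","feed_stem_top","feed"): print(t,[(np.round(np.array(r["location"])*[640,400],1).tolist(),round(r["conf"],2)) for r in place_of(t,"wrist")][:2])
print("pred mouth,stem",fproj(m,[(.588,.0354,.137),(.588,.0354,.0385)]))
a=ortho(m,p,(.588,.0354),.06,.13); b=ortho(m,p,(.588,.0354),.02,.0385)
b=cv2.normalize(b,None,0,255,cv2.NORM_MINMAX)
cv2.imwrite("pics/w1.png",np.hstack([a,b]))
E
```

```text
[ 21.79  12.05  12.05   0.   -90.12 -98.16] [0.66178791 0.05291734 0.19817358] [-0.32113825 -1.1699663  -0.45304026] [-0.07932714  0.02964734 -0.00304037]
feed_mouth [([316.5, 102.8], 0.59)]
feed_stem_top [([315.0, 100.3], 0.69)]
feed [([321.1, 99.9], 0.61)]
pred mouth,stem [[319.32009512 102.94495194]
 [319.75377476 103.49641882]]
```

View pics/w1.png

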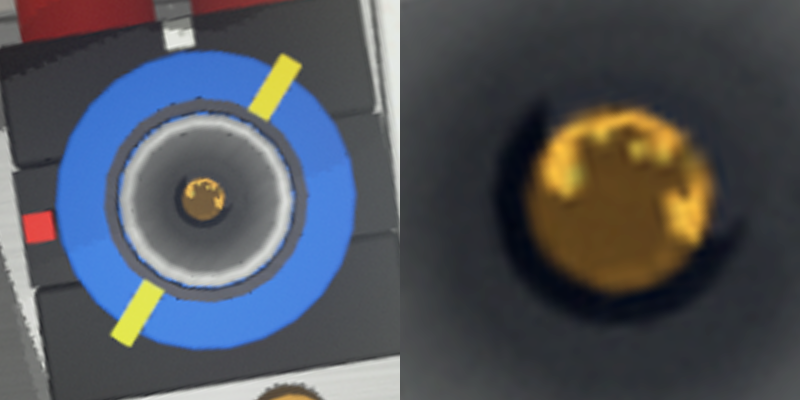

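The picture shows the collar and mouth centred at about (0.588, 0.0335), with the pointer at −30°. The brass head sits centrally but the square is unclear, so I'll fit its angle numerically.

Run:
```python
from h import *
P=[]
m=camera_model("wrist")
for i in range(6):
    p,d=read_camera("wrist"); P.append(p.astype(np.float32))
p=np.mean(P,0).astype(np.uint8)
b=ortho(m,p,(.588,.0335),.016,.0385,400)
f=b.astype(int); s=f[...,2]-f[...,0]
print(np.percentile(s,[5,50,90,99]))
k=(s>35).astype(np.uint8); M=cv2.moments(k,True); cx,cy=M['m10']/M['m00'],M['m01']/M['m00']
c=max(cv2.findContours(k,cv2.RETR_EXTERNAL,cv2.CHAIN_APPROX_NONE)[0],key=cv2.contourArea)[:,0]
X=-(c[:,1]-cy);Y=-(c[:,0]-cx); r=np.hypot(X,Y);a=np.arctan2(Y,X)
g=np.linspace(-np.pi,np.pi,360); o=np.argsort(a); rr=np.interp(g,a[o],r[o],period=2*np.pi)
h=np.mean(rr*np.exp(-4j*g)); print("centre",.588+.016*(1-cy/200),.0335+.016*(1-cx/200),"r",rr.mean()*.08,"amp mm",2*abs(h)*.08,"corner angle",-np.degrees(np.angle(np.conj(h)))/-4*-1, np.degrees(np.angle(h))/-4)
print((rr[::15]*.08).round(1), np.degrees(g[::15]).round())
uv=fproj(m,[(.588,.0335,.0385)])[0]; u,v=uv.astype(int); raw=p[v-14:v+15,u-14:u+15]
raw=cv2.resize(raw,(400,400),interpolation=cv2.INTER_NEAREST)
cv2.imwrite("pics/w2.png",cv2.convertScaleAbs(np.hstack([raw,b]),alpha=1.6))
```

```text
[-12.  -5.  55. 133.]
centre 0.588372796448299 0.03347509472923442 r 8.844587369935207 amp mm 0.06835561851956777 corner angle 12.233827323925818 -12.233827323925818
[8.9 8.8 8.8 8.6 9.2 9.2 8.9 8.9 8.5 9.1 8.8 8.6 8.8 9.  8.9 8.9 9.  8.7
 8.7 8.8 8.9 9.  8.8 9. ] [-180. -165. -150. -135. -120. -105.  -90.  -75.  -60.  -45.  -30.  -15.
    1.   16.   31.   46.   61.   76.   91.  106.  121.  136.  151.  166.]
```

View pics/w2.png

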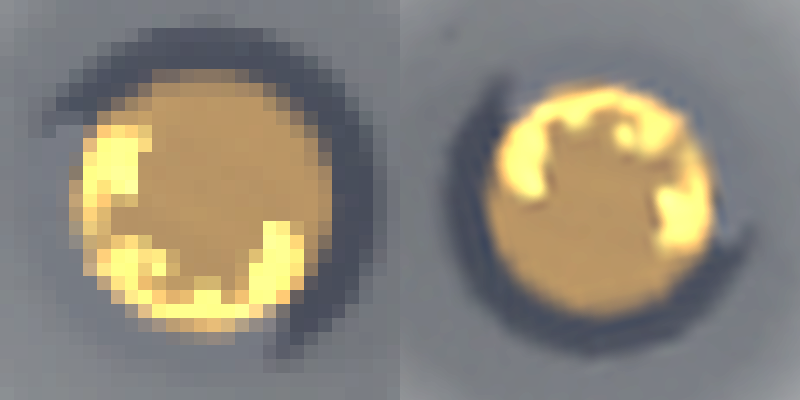

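Run:
```python
from h import *
m=camera_model("wrist"); R,t=Rt(m);K=np.array(m["mtx"])
D=[]
for i in range(4):
    p,d=read_camera("wrist"); D.append(np.where(d>0,d,np.nan))
d=np.nanmedian(D,0)
u,v=fproj(m,[(.588,.0335,.0385)])[0].astype(int)
vv,uu=np.mgrid[v-15:v+16,u-15:u+16]
x=(uu-K[0,2])/K[0,0];y=(vv-K[1,2])/K[1,1];th=np.hypot(x,y);s=np.tan(th)/th
z=d[v-15:v+16,u-15:u+16]
W=(np.stack([x*s*z,y*s*z,z],-1)-t)@R
np.save("stem.npy",W)
np.set_printoptions(linewidth=220)
print((W[...,2]*1000).round(0)[::1,::1].astype(int))
```

```text
[[123 122 121 121 120 119 114 108 101  93  93  85  78  76  74  73  71  71  73  78  83  87  92  99  99 108 117 120 120 121 123]
 [123 122 120 121 119 110 101  94  86  78  77  68  59  57  55  52  49  49  53  59  63  69  75  85  86  96 104 114 119 120 122]
 [121 121 119 119 111 100  87  77  70  60  60  49  38  33  31  28  26  25  29  36  42  48  58  70  71  81  93 102 111 119 121]
 [121 120 111 112 101  89  74  61  50  39  39  27  18  17  18  18  17  18  18  18  18  23  39  53  53  66  78  88  99 112 112]
 [120 112 101 102  90  76  60  44  27  18  17  18  17  17  18  18  18  17  18  18  18  18  17  33  33  48  61  74  90 103 103]
 [115 102  91  90  76  62  46  26  17  18  18  18  18  18  18  18  18  17  18  18  18  18  17  18  18  27  44  63  80  95  95]
 [111  95  79  79  63  46  28  18  18  18  18  18  18  18  19  19  19  19  19  17  17  17  18  17  18  17  29  50  69  84  84]
 [104  89  71  72  50  28  17  17  18  18  17  18  19  19  36  19  19  19  19  19  19  17  18  17  17  17  18  36  56  73  73]
 [105  90  72  71  51  29  18  18  18  18  19  19  19  36  36  36  35  35  19  19  2
[... 2189 characters left out ...]
 85  84  98]
 [120 119 108  95  94  80  68  54  40  26  26  18  18  17  18  17  18  17  17  19  18  18  27  27  40  55  70  84  97  97 109]
 [121 120 108  95  95  94  84  73  60  46  46  34  29  21  18  18  18  18  18  19  28  40  50  51  62  70  83  98  98  98 109]
 [122 120 117 104 105  95  84  73  60  47  47  35  28  21  18  19  17  18  18  19  28  40  51  51  61  71  83  97 109 109 119]
 [122 121 120 117 116 108  98  89  78  66  67  59  53  47  41  38  41  40  42  45  51  61  71  71  80  88  97 109 119 119 121]
 [124 121 121 120 120 118 111 103  93  84  83  79  73  68  64  61  64  63  66  68  70  80  88  88  96 102 110 118 121 120 122]]<stdin>:6: RuntimeWarning: All-NaN slice encountered
```

Run:
```python
from h import *
W=np.load("stem.npy"); k=(W[...,2]>.034)&(W[...,2]<.0375)&(np.hypot(W[...,0]-.588,W[...,1]-.0335)<.0105)
q=W[k]; print(q.mean(0)); xy=(q[:,:2]-q[:,:2].mean(0))
print(cv2.minAreaRect((xy*1000).astype(np.float32)))
z=xy@[1,1j]; h=np.mean(z**4); print("corner angle",np.degrees(np.angle(h))/4, abs(h)/np.mean(abs(z)**4))
```

```text
[0.58798937 0.03353609 0.03578719]
((-0.18479681015014648, 0.18328857421875), (12.543201446533203, 12.627654075622559), 70.18013000488281)
corner angle 25.39452642475655 0.4838089381791715
```

The square's flats stand at −19.7° (world) at z=0.036, centred at (0.588, 0.0335). That's consistent with the given sizes and the ±20° coupling. Now to the key.

arm_command:
  series:
    - [0,0,0,0.0284,-0.0292,-0.0066,0]
    - [0,0,0,0.0284,-0.0292,-0.0066,0]
    - [0,0,0,0.0284,-0.0292,-0.0066,0]
    - [0,0,0,0.0284,-0.0292,-0.0066,0]
    - [0,0,0,0.0284,-0.0292,-0.0066,0]

```text
time_s: 3.85
tool_pos: [0.5567, -0.1242, 0.2328]
tcp_rot: [[-0.972, -0.235, 0.0], [-0.235, 0.972, -0.0], [-0.0, -0.0, -1.0]]
wrist_force: [0.2, -1.3, 0.1]
grip_width: 0.0855
grip_force: 0.0
```

arm_command:
  series:
    - [0,0,0,0.0284,-0.0292,0,0]
    - [0,0,0,0.0284,-0.0292,0,0]
    - [0,0,0,0.0284,-0.0292,0,0]
    - [0,0,0,0.0284,-0.0292,0,0]
    - [0,0,0.045,0.0284,-0.0292,0,0]

```text
time_s: 4.27
tool_pos: [0.4528, -0.2995, 0.2328]
tcp_rot: [[-0.982, -0.191, 0.001], [-0.191, 0.982, -0.0], [-0.001, -0.0, -1.0]]
wrist_force: [1.8, -0.4, 0.4]
grip_width: 0.0854
grip_force: 0.0
```

arm_command:
  series:
    - [0,0,0,0,0,0,0]
    - [0,0,0,0,0,0,0]
    - [0,0,0,0,0,0,0]

```text
time_s: 4.52
tool_pos: [0.4541, -0.2982, 0.2324]
tcp_rot: [[-0.982, -0.19, 0.0], [-0.19, 0.982, 0.0], [-0.0, 0.0, -1.0]]
wrist_force: [0.3, 0.2, 0.5]
grip_width: 0.0856
grip_force: 0.0
```

```bash
cat > kb.py <<'E'
from h import *
def keybar(zt=.178):
    m=camera_model("wrist");R,t=Rt(m);K=np.array(m["mtx"]);p,d=read_camera("wrist");o=get_obs()
    v,u=np.mgrid[:400,:640];x=(u-K[0,2])/K[0,0];y=(v-K[1,2])/K[1,1];th=np.hypot(x,y)+1e-9;s=np.tan(th)/th
    W=(np.stack([x*s*d,y*s*d,d],-1)-t)@R
    b,g,r=[p[...,i].astype(int) for i in range(3)]
    k=(r>130)&(g>50)&(g<170)&(b<90)&(d>0)&(abs(W[...,2]-zt)<.012)
    n,l,st,ce=cv2.connectedComponentsWithStats(k.astype(np.uint8))
    out=[(ce[i],st[i,4],np.median(W[l==i],0),np.percentile(W[l==i],98,0)[2]) for i in range(1,n) if st[i,4]>30]
    return o,p,W,out
E
python3 - <<'E'
from kb import *
o,p,W,out=keybar(); print(o["tool_pos"],o["tcp_rot"][:,0].round(4),o["joint_pos"].round(1))
for q in out: print(q)
cv2.imwrite("pics/w3.png",p)
E
```

```text
[ 0.45443334 -0.29765882  0.23227843] [-0.9815 -0.1913 -0.    ] [-12.   -6.3  -3.5  -0.  -92.9 -66.9]
(array([323.20355951, 155.31145717]), np.int32(899), array([ 0.41189631, -0.3045176 ,  0.17939471]), np.float64(0.1808418988239274))
```

View pics/w3.png

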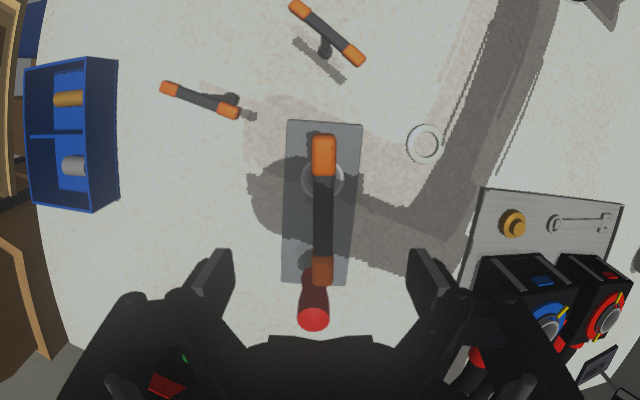

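The bar shows from (324,135) to (322,285), aligned with the tool, and both fingers are clear of it.

```bash
cat >> kb.py <<'E'
def barfit(W,zt,tol=.006,near=(0.4545,-.298)):
    k=(abs(W[...,2]-zt)<tol)&(np.hypot(W[...,0]-near[0],W[...,1]-near[1])<.075)
    n,l,st,_=cv2.connectedComponentsWithStats(k.astype(np.uint8)); i=1+np.argmax(st[1:,4]); q=W[l==i]
    return cv2.minAreaRect(q[:,:2].astype(np.float32)), np.median(q,0),q
E
python3 - <<'E'
from kb import *
o,p,W,out=keybar(); r,md,q=barfit(W,.179); print(r,md,len(q))
b=cv2.boxPoints(r);print(b)
T=o["tcp_rot"];c=np.array([*r[0],.17]);print("offset in tool",T.T@(c-o["tool_pos"]))
xy=q[:,:2]-q[:,:2].mean(0);w,V=np.linalg.eigh(xy.T@xy);print("yaw",np.degrees(np.arctan(V[1,1]/V[0,1])),"tool",np.degrees(np.arctan(T[1,0]/T[0,0])))
E
```

```text
((0.4532766342163086, -0.29662880301475525), (0.11116722971200943, 0.015684131532907486), 10.445633888244629) [ 0.44551642 -0.29800493  0.17871383] 3256
[[ 0.39719242 -0.29899415]
 [ 0.40003598 -0.31441835]
 [ 0.50936085 -0.29426345]
 [ 0.5065173  -0.27883926]]
offset in tool [0.00120419 0.00097235 0.06226784]
yaw 10.305431121578204 tool 11.072946562098892
```

arm_command:
  series:
    - [0,0,0.012,0.0012,0.001,0.02,0]
    - [0,0,0,0,0,0.025,0]
    - [0,0,0,0,0,0.022,0]
    - [0,0,0,0,0,0.0135,0]
    - [0,0,0,0,0,0,0]

```text
time_s: 5.03
tool_pos: [0.4519, -0.2958, 0.1483]
tcp_rot: [[-0.984, -0.181, -0.005], [-0.181, 0.984, 0.002], [0.005, 0.003, -1.0]]
wrist_force: [0.7, 0.2, -0.3]
grip_width: 0.0853
grip_force: 0.0
```

arm_command:
  series:
    - [0,0,0,0,0,0,100]
    - [0,0,0,0,0,0,160]
    - [0,0,0,0,0,0,255]
    - [0,0,0,0,0,0,255]
    - [0,0,0,0,0,0,255]
  force: 80

```text
time_s: 5.45
tool_pos: [0.4531, -0.2976, 0.1529]
tcp_rot: [[-0.984, -0.179, 0.001], [-0.179, 0.984, -0.0], [-0.001, -0.001, -1.0]]
wrist_force: [-0.1, -0.3, 0.1]
grip_width: 0.0259
grip_force: 0.0
```

arm_command:
  series:
    - [0,0,0,0,0,0,255]
    - [0,0,0,0,0,0,255]
    - [0,0,0,0,0,0,255]
    - [0,0,0,0,0,0,255]
    - [0,0,0,0,0,0,255]

```text
time_s: 5.87
tool_pos: [0.453, -0.2976, 0.1527]
tcp_rot: [[-0.984, -0.179, 0.001], [-0.179, 0.984, -0.001], [-0.001, -0.001, -1.0]]
wrist_force: [-1.1, 1.1, 4.8]
grip_width: 0.0124
grip_force: 79.4
```

arm_command:
  series:
    - [0,0,0,0,0,-0.012,255]
    - [0,0,0,0,0,-0.025,255]
    - [0,0,0,0,0,-0.035,255]
    - [0,0,0.105,0,0,-0.038,255]
    - [0,0,0.105,0,0,-0.04,255]

```text
time_s: 6.28
tool_pos: [0.4519, -0.2969, 0.3018]
tcp_rot: [[-0.999, 0.035, -0.004], [0.035, 0.999, 0.002], [0.004, 0.002, -1.0]]
wrist_force: [0.9, -0.9, -2.9]
grip_width: 0.0126
grip_force: 78.5
```

arm_command:
  series:
    - [0,0,0.105,0,0,0,255]
    - [0,0,0.105,0,0,0,255]
    - [0,0,0.104,0,0,0,255]
    - [0,0,0,0,0,0,255]
    - [0,0,0,0,0,0,255]

```text
time_s: 6.7
tool_pos: [0.4525, -0.2972, 0.301]
tcp_rot: [[-0.942, 0.335, -0.002], [0.335, 0.942, 0.001], [0.002, 0.0, -1.0]]
wrist_force: [0.3, 0.1, -4.0]
grip_width: 0.0124
grip_force: 78.6
```

Run:
```python
from kb import *
o,p,W,out=keybar(.33); print(o["tool_pos"],o["tcp_rot"].round(4).tolist(),o["joint_pos"].round(1),o["wrist_force"].round(2),o["wrist_torque"].round(3),o["grip_width"],o["grip_force"])
T=o["tcp_rot"]; V=(W-o["tool_pos"])@T; np.save("V.npy",V)
for q in out: print(q[0].round(1),q[1],(T.T@(q[2]-o["tool_pos"])).round(4))
cv2.imwrite("pics/w4.png",p)
# shank/foot points: within 30mm of axis, z in tool >20mm
print(o['tool_pos']+T@[0,0,.139])
for z0 in (.04,.06,.08,.1,.115,.125,.135):
    k=(abs(V[...,2]-z0)<.005)&(np.hypot(V[...,0],V[...,1])<.03)
    if k.sum()>5: q=V[k]; print(z0,k.sum(),"x edge max",np.percentile(q[:,0],95).round(4),"y",np.percentile(q[:,1],[2,98]).round(4))
```

```text
[ 0.45253923 -0.29727526  0.30116435] [[-0.9424, 0.3343, -0.0017], [0.3343, 0.9424, 0.0008], [0.0018, 0.0002, -1.0]] [ -12.    -5.4    4.6   -0.  -100.1  -97.5] [ 0.19  0.16 -3.89] [ 0.031  0.007 -0.002] 0.012895019777164105 78.55878822505474
[319.8 189.8] 2348 [ 0.0424 -0.0004 -0.0265]
[ 0.45230771 -0.29716043  0.16216459]
```

View pics/w4.png

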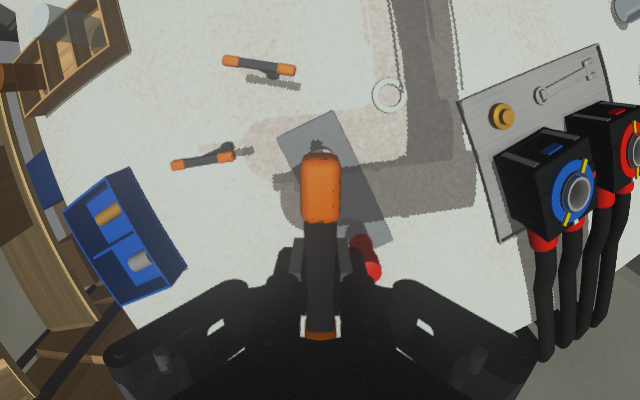

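The key is held squarely: its near orange cap is at (320,190) and its bar centre is at the grasp point. Moving over the blue neck now.

arm_command:
  series:
    - [0,0,0,-0.001,0.025,0,255]
    - [0,0,0,-0.002,0.04,0,255]
    - [0,0,0,-0.002,0.04,0,255]
    - [0,0,0,-0.002,0.04,0,255]
    - [0,0,0,-0.002,0.04,0,255]

```text
time_s: 7.17
tool_pos: [0.5238, -0.1246, 0.3018]
tcp_rot: [[-0.942, 0.335, -0.0], [0.335, 0.942, 0.0], [0.0, 0.0, -1.0]]
wrist_force: [1.6, 0.2, -3.7]
grip_width: 0.0126
grip_force: 78.7
```

arm_command:
  series:
    - [0,0,0,-0.002,0.04,0,255]
    - [0,0,0,-0.002,0.04,0,255]
    - [0,0,0,-0.002,0.04,0,255]
    - [0,0,0,-0.002,0.035,0,255]
    - [0,0,0,-0.001,0.017,0,255]

```text
time_s: 7.58
tool_pos: [0.5908, 0.0365, 0.3003]
tcp_rot: [[-0.943, 0.332, -0.002], [0.332, 0.943, 0.001], [0.002, -0.0, -1.0]]
wrist_force: [1.1, -0.3, -5.3]
grip_width: 0.0124
grip_force: 78.8
```

arm_command:
  series:
    - [0,0,0,0,0,0,255]
    - [0,0,0,0,0,0,255]
    - [0,0,0,0,0,0,255]

```text
time_s: 7.83
tool_pos: [0.59, 0.0321, 0.3018]
tcp_rot: [[-0.942, 0.336, -0.001], [0.336, 0.942, -0.0], [0.0, -0.001, -1.0]]
wrist_force: [1.0, -0.4, -3.7]
grip_width: 0.0125
grip_force: 78.8
```

Run:
```python
from kb import *
V=np.load("V.npy")
k=(abs(V[...,2]+.0265)<.004)&(abs(V[...,1])<.012)&(abs(V[...,0])<.07); q=V[k]
print("bar x",np.percentile(q[:,0],[.5,99.5]).round(4),"y at ends",[np.median(q[(q[:,0]>a)&(q[:,0]<a+.015)][:,1]).round(4) for a in (.012,.025,.038)])
o=get_obs();T=o["tcp_rot"];print(o["tool_pos"],T.round(4).tolist(),o["wrist_force"].round(2),o["wrist_torque"].round(3),o["joint_pos"].round(1))
# scene camera: key foot seen?
p,d=read_camera("scene");W=cloud("scene",d)
near=o["tool_pos"]
for z0 in (.17,.19,.21,.23,.25,.27):
    k=(abs(W[...,2]-z0)<.006)&(np.hypot(W[...,0]-near[0],W[...,1]-near[1])<.03)
    if k.sum()>3: print(z0,k.sum(),np.median(W[k],0).round(4))
p2,d2=read_camera("wrist")
cv2.imwrite("pics/s5.png",cv2.resize(p[100:260,270:430],(480,480),interpolation=cv2.INTER_CUBIC))
```

```text
bar x [-0.035   0.0547] y at ends [np.float64(-0.0004), np.float64(-0.0003), np.float64(-0.0003)]
[0.5900021  0.03208288 0.30179099] [[-0.9417, 0.3364, -0.0007], [0.3364, 0.9417, -0.0005], [0.0004, -0.0007, -1.0]] [ 0.99 -0.39 -3.69] [-0.035  0.048 -0.052] [  22.5    2.1   12.     0.  -100.  -132.2]
0.17 29 [0.5953 0.0225 0.1695]
0.19 38 [0.595  0.0272 0.1871]
0.21 19 [0.5946 0.0253 0.2103]
0.23 20 [0.5945 0.025  0.2296]
0.25 21 [0.5939 0.0265 0.2499]
0.27 24 [0.593  0.0258 0.2693]
```

View pics/s5.png

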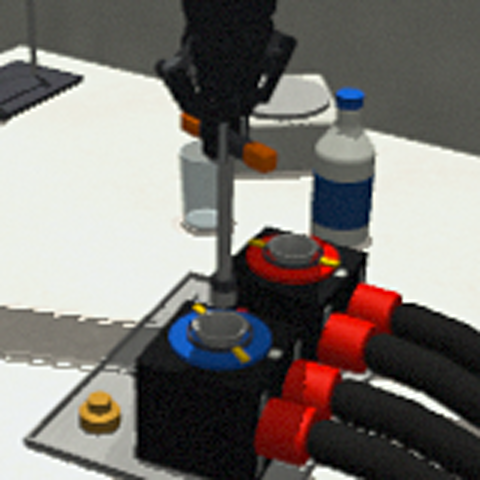

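The key hangs upright just above and beside the blue mouth, with its foot at (222,290) in the crop. I'll make a small centring correction, then lower it into the neck.

arm_command:
  series:
    - [0,0,0,0.0015,0.0003,0,255]
    - [0,0,0,0.0015,0.0002,0.006,255]
    - [0,0,0,0,0,0.012,255]
    - [0,0,0,0,0,0.015,255]
    - [0,0,0,0,0,0.015,255]

```text
time_s: 8.35
tool_pos: [0.5872, 0.0337, 0.2534]
tcp_rot: [[-0.941, 0.338, 0.001], [0.338, 0.941, 0.001], [-0.0, 0.001, -1.0]]
wrist_force: [0.3, -0.4, -4.1]
grip_width: 0.0124
grip_force: 78.9
```

arm_command:
  series:
    - [0,0,0,0,0,0.012,255]
    - [0,0,0,0,0,0.006,255]
    - [0,0,0,0,0,0,255]
    - [0,0,0,0,0,0,255]
    - [0,0,0,0,0,0,255]

```text
time_s: 8.77
tool_pos: [0.5879, 0.0339, 0.2372]
tcp_rot: [[-0.941, 0.337, 0.002], [0.337, 0.941, 0.0], [-0.002, 0.001, -1.0]]
wrist_force: [-0.2, 0.6, -4.5]
grip_width: 0.0129
grip_force: 78.7
```

arm_command:
  series:
    - [0,0,0,0,0,0.01,255]
    - [0,0,0,0,0,0.014,255]
    - [0,0,0,0,0,0.012,255]
    - [0,0,0,0,0,0.008,255]
    - [0,0,0,0,0,0,255]

```text
time_s: 9.18
tool_pos: [0.5865, 0.034, 0.189]
tcp_rot: [[-0.941, 0.337, -0.004], [0.337, 0.941, -0.001], [0.004, -0.002, -1.0]]
wrist_force: [0.4, -0.3, -4.5]
grip_width: 0.0123
grip_force: 78.7
```

arm_command:
  series:
    - [0,0,0,0,0,0.004,255]
    - [0,0,0,0,0,0.003,255]
    - [0,0,0,0,0,0.002,255]
    - [0,0,0,0,0,0,255]
    - [0,0,0,0,0,0,255]

```text
time_s: 9.6
tool_pos: [0.5876, 0.0341, 0.1832]
tcp_rot: [[-0.941, 0.337, 0.0], [0.337, 0.941, 0.0], [-0.0, 0.0, -1.0]]
wrist_force: [-0.1, 0.1, -3.4]
grip_width: 0.0125
grip_force: 78.8
```

arm_command:
  series:
    - [0,0,0,0,0,0.003,255]
    - [0,0,0,0,0,0.003,255]
    - [0,0,0,0,0,0.0015,255]
    - [0,0,0,0,0,0.0015,255]
    - [0,0,0,0,0,0,255]

```text
time_s: 10.02
tool_pos: [0.5873, 0.0341, 0.1733]
tcp_rot: [[-0.941, 0.337, -0.001], [0.337, 0.941, -0.0], [0.001, -0.0, -1.0]]
wrist_force: [-1.0, -0.4, -3.5]
grip_width: 0.0128
grip_force: 78.9
```

arm_command:
  series:
    - [0,0,0,0,0,0.001,255]
    - [0,0,0,0,0,0.001,255]
    - [0,0,0,0,0,0.001,255]
    - [0,0,0,0,0,0,255]

```text
time_s: 10.35
tool_pos: [0.5874, 0.0341, 0.1707]
tcp_rot: [[-0.941, 0.337, -0.0], [0.337, 0.941, 0.0], [0.0, 0.0, -1.0]]
wrist_force: [-0.2, -0.8, -3.0]
grip_width: 0.0126
grip_force: 78.9
```

arm_command:
  series:
    - [0,0,0,0,0,0.0015,255]
    - [0,0,0,0,0,0.0015,255]
    - [0,0,0,0,0,0.0015,255]
    - [0,0,0,0,0,0.0015,255]
    - [0,0,0,0,0,0,255]

```text
time_s: 10.77
tool_pos: [0.5874, 0.0341, 0.1644]
tcp_rot: [[-0.941, 0.337, -0.001], [0.337, 0.941, 0.0], [0.001, -0.0, -1.0]]
wrist_force: [-0.6, 0.7, -3.5]
grip_width: 0.0124
grip_force: 78.9
```

arm_command:
  series:
    - [0,0,0,0,0,0.001,255]
    - [0,0,0,0,0,0.001,255]
    - [0,0,0,0,0,0.001,255]
    - [0,0,0,0,0,0,255]

```text
time_s: 11.1
tool_pos: [0.5874, 0.0341, 0.1617]
tcp_rot: [[-0.941, 0.337, -0.0], [0.337, 0.941, 0.0], [0.0, -0.0, -1.0]]
wrist_force: [-0.3, 0.8, -3.4]
grip_width: 0.0122
grip_force: 78.9
```

arm_command:
  series:
    - [0,0,0,0,0,0.0005,255]
    - [0,0,0,0,0,0.0005,255]
    - [0,0,0,0,0,0,255]

```text
time_s: 11.35
tool_pos: [0.5876, 0.034, 0.1613]
tcp_rot: [[-0.941, 0.337, 0.0], [0.337, 0.941, 0.0], [-0.0, 0.0, -1.0]]
wrist_force: [-1.5, 0.8, -2.0]
grip_width: 0.0124
grip_force: 79.1
```

arm_command:
  series:
    - [0,0,0,0,0,0.0005,255]
    - [0,0,0,0,0,0.0005,255]
    - [0,0,0,0,0,0,255]

```text
time_s: 11.6
tool_pos: [0.5879, 0.0339, 0.1612]
tcp_rot: [[-0.941, 0.337, 0.002], [0.337, 0.941, -0.0], [-0.002, 0.001, -1.0]]
wrist_force: [-1.4, 0.6, 3.4]
grip_width: 0.0125
grip_force: 79.9
```

Run:
```python
from h import *
import time
for i in range(3):
    o=get_obs();print(o["tool_pos"].round(5),o["wrist_force"].round(2),o["wrist_torque"].round(3))
    read_camera("wrist")
```

```text
[0.58789 0.0339  0.16116] [-1.4   0.57  3.36] [0.155 0.869 0.016]
[0.58788 0.03397 0.16113] [-2.09 -0.1   3.92] [ 0.159  0.886 -0.056]
[0.58791 0.03396 0.16112] [-2.05  0.56  5.08] [ 0.079  0.925 -0.004]
```

It met a firm floor at TCP z=0.161, with the foot at about 0.0205. That's 15–16 mm below the stem top within measurement error, so it is home, pressed with about 8 N. I'll turn it gently anticlockwise and watch torque and height.

arm_command:
  series:
    - [0,0,-0.06,0,0,0,255]
    - [0,0,-0.06,0,0,0,255]
    - [0,0,-0.06,0,0,0,255]
    - [0,0,0,0,0,0,255]

```text
time_s: 12.08
tool_pos: [0.588, 0.0339, 0.1611]
tcp_rot: [[-0.987, 0.16, 0.002], [0.16, 0.987, 0.0], [-0.002, 0.0, -1.0]]
wrist_force: [-1.0, 0.8, 5.4]
grip_width: 0.0125
grip_force: 80.2
```

```bash
cat > st.py <<'E'
from h import *
T0=None
for i in range(3):
    o=get_obs();T=o["tcp_rot"];print(o["tool_pos"].round(4),"yaw",np.degrees(np.arctan2(T[1,0],T[0,0])).round(2)%360-180,o["wrist_force"].round(1),o["wrist_torque"].round(3),o["joint_pos"][5].round(1),o["effort"].round(2)[5])
    if i<2: camera_model("wrist"); read_camera("wrist")
E
python3 st.py
```

```text
[0.588  0.0339 0.1611] yaw -9.22999999999999 [-1.   0.8  5.4] [ 0.114  0.801 -0.018] -122.0 0.82
[0.588  0.0339 0.1611] yaw -9.360000000000014 [-1.6  0.3  6. ] [ 0.11   0.78  -0.035] -122.2 0.33
[0.588  0.0339 0.1611] yaw -9.400000000000006 [-1.5 -0.   5.8] [0.12  0.755 0.018] -122.2 0.09
```

arm_command:
  series:
    - [0,0,-0.08,0,0,0,255]
    - [0,0,-0.09,0,0,-0.0003,255]
    - [0,0,-0.09,0,0,0,255]
    - [0,0,-0.09,0,0,0,255]
    - [0,0,0,0,0,0,255]

```text
time_s: 12.6
tool_pos: [0.5878, 0.0338, 0.1611]
tcp_rot: [[-0.982, -0.188, 0.001], [-0.188, 0.982, -0.0], [-0.001, -0.0, -1.0]]
wrist_force: [-2.4, 0.2, 5.9]
grip_width: 0.0123
grip_force: 80.1
```

```bash
python3 st.py
```

```text
[0.5878 0.0338 0.1611] yaw 10.819999999999993 [-2.4  0.2  5.9] [-0.117  0.875 -0.028] -102.0 1.25
[0.5878 0.0338 0.1611] yaw 10.550000000000011 [-1.9 -1.4  5.7] [-0.157  0.868  0.031] -102.3 0.6
[0.5878 0.0338 0.1611] yaw 10.47999999999999 [-1.   0.5  6. ] [-0.047  0.899 -0.016] -102.3 0.15
```

```bash
cat > pt.py <<'E'
from kb import *
def pointer(save=None):
    m=camera_model("wrist");p,d=read_camera("wrist")
    a=ortho(m,p,(.588,.0335),.06,.124,400)
    h=cv2.cvtColor(a,cv2.COLOR_BGR2HSV); k=(h[...,0]>22)&(h[...,0]<36)&(h[...,1]>120)&(h[...,2]>90)
    v,u=np.nonzero(k); X=(199.5-v)*.3;Y=(199.5-u)*.3; r=np.hypot(X,Y); s=(r>24)&(r<50)
    z=(X[s]+1j*Y[s]); print("yellow",s.sum(),"pointer deg",np.degrees(np.angle(np.sum(z**2)))/2)
    if save: cv2.imwrite(save,np.hstack([a,cv2.resize(p[100:400,170:470],(400,400))]))
E
python3 -c "
from pt import *
pointer('pics/w6.png')"
```

```text
yellow 1701 pointer deg -20.492724636529758
```

View pics/w6.png

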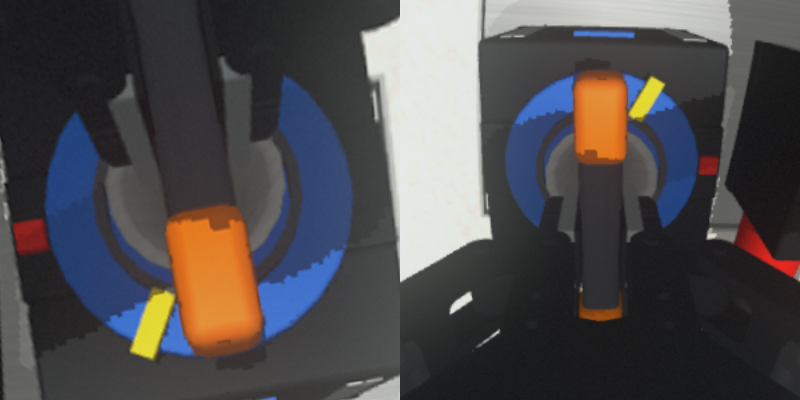

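The pointer has moved to about −21°, so the valve is turning with the key. About 28–30° remain to the stop.

arm_command:
  series:
    - [0,0,-0.08,0,0,0,255]
    - [0,0,-0.08,0,0,0,255]
    - [0,0,-0.08,0,0,0,255]
    - [0,0,-0.08,0,0,0,255]
    - [0,0,-0.03,0,0,0,255]

```text
time_s: 13.17
tool_pos: [0.5879, 0.0337, 0.1611]
tcp_rot: [[-0.86, -0.511, 0.001], [-0.511, 0.86, -0.0], [-0.001, -0.001, -1.0]]
wrist_force: [-1.0, -0.3, 4.6]
grip_width: 0.0125
grip_force: 80.1
```

```bash
python3 st.py; python3 -c "
from pt import *
pointer()"
```

```text
[0.5879 0.0337 0.1611] yaw 30.72999999999999 [-1.  -0.3  4.6] [-0.315  0.689 -0.157] -82.1 0.32
[0.5879 0.0337 0.1611] yaw 30.72 [-2.3 -0.9  5.3] [-0.382  0.786 -0.083] -82.1 0.26
[0.5879 0.0337 0.1611] yaw 30.560000000000002 [-0.7 -0.6  5.3] [-0.326  0.782 -0.057] -82.3 0.45
yellow 1697 pointer deg -1.6924689788773772
```

arm_command:
  series:
    - [0,0,-0.03,0,0,0,255]
    - [0,0,-0.03,0,0,0,255]
    - [0,0,-0.03,0,0,0,255]
    - [0,0,-0.03,0,0,0,255]

```text
time_s: 13.65
tool_pos: [0.5879, 0.0336, 0.1611]
tcp_rot: [[-0.794, -0.608, 0.001], [-0.608, 0.794, -0.001], [-0.001, -0.001, -1.0]]
wrist_force: [-1.2, -0.9, 4.9]
grip_width: 0.0123
grip_force: 80.1
```

```bash
python3 st.py; python3 -c "
from pt import *
pointer()"
```

```text
[0.5879 0.0336 0.1611] yaw 37.44999999999999 [-1.2 -0.9  4.9] [-0.471  0.574 -0.113] -75.4 -0.36
[0.5879 0.0336 0.1611] yaw 37.56 [-0.3 -1.3  5.2] [-0.457  0.635 -0.047] -75.2 -0.01
[0.5879 0.0336 0.1612] yaw 37.43000000000001 [-2.2 -1.5  5.3] [-0.495  0.607 -0.055] -75.4 0.39
yellow 1716 pointer deg 5.13858776090957
```

arm_command:
  series:
    - [0,0,-0.02,0,0,0,255]
    - [0,0,-0.02,0,0,0,255]
    - [0,0,-0.02,0,0,0,255]

```text
time_s: 14.05
tool_pos: [0.588, 0.0336, 0.1611]
tcp_rot: [[-0.756, -0.654, 0.002], [-0.654, 0.756, -0.001], [-0.001, -0.001, -1.0]]
wrist_force: [-0.3, -1.7, 5.0]
grip_width: 0.0129
grip_force: 80.2
```

```bash
python3 st.py; python3 -c "
from pt import *
pointer()"
```

```text
[0.588  0.0336 0.1611] yaw 40.860000000000014 [-0.3 -1.7  5. ] [-0.503  0.578 -0.19 ] -72.0 -0.16
[0.5879 0.0336 0.1611] yaw 40.93000000000001 [-0.5 -1.3  5.6] [-0.472  0.521 -0.155] -71.9 0.13
[0.588  0.0336 0.1611] yaw 40.83000000000001 [-1.2 -0.9  5.7] [-0.513  0.562 -0.135] -72.0 0.38
yellow 1689 pointer deg 7.797993195023553
```

arm_command:
  series:
    - [0,0,-0.015,0,0,0,255]
    - [0,0,0,0,0,0,255]

```text
time_s: 14.37
tool_pos: [0.588, 0.0336, 0.1611]
tcp_rot: [[-0.747, -0.665, 0.002], [-0.665, 0.747, -0.001], [-0.001, -0.001, -1.0]]
wrist_force: [-1.1, -1.0, 5.1]
grip_width: 0.0125
grip_force: 80.2
```

```bash
python3 st.py; python3 -c "
from pt import *
pointer()"
```

```text
[0.588  0.0336 0.1611] yaw 41.69 [-1.1 -1.   5.1] [-0.526  0.556 -0.21 ] -71.1 0.38
[0.5879 0.0336 0.1611] yaw 41.66 [-1.4 -1.1  5. ] [-0.507  0.589 -0.217] -71.2 0.28
[0.5879 0.0336 0.1611] yaw 41.650000000000006 [-1.5 -1.4  5.8] [-0.489  0.576 -0.254] -71.2 0.23
yellow 1662 pointer deg 7.790968292103045
```

The torque rose to about 0.23 N m while the pointer stayed put at 7.8°, so the stop is met. I'll ease back within the socket's play and draw the key out.

arm_command:
  series:
    - [0,0,0.04,0,0,-0.001,255]
    - [0,0,0.05,0,0,-0.001,255]
    - [0,0,0.02,0,0,0,255]
    - [0,0,0,0,0,-0.003,255]
    - [0,0,0,0,0,0,255]

```text
time_s: 14.93
tool_pos: [0.5873, 0.034, 0.1644]
tcp_rot: [[-0.814, -0.581, -0.001], [-0.581, 0.814, -0.0], [0.001, 0.001, -1.0]]
wrist_force: [0.3, -0.2, -4.5]
grip_width: 0.0125
grip_force: 78.7
```

```bash
python3 st.py; python3 -c "
from pt import *
pointer()"
```

```text
[0.5873 0.034  0.1644] yaw 35.56 [ 0.3 -0.2 -4.5] [-0.558 -0.142 -0.053] -77.3 -0.09
[0.5873 0.034  0.1644] yaw 35.56999999999999 [ 0.5 -1.5 -4.6] [-0.639 -0.235 -0.014] -77.2 -0.02
[0.5873 0.034  0.1644] yaw 35.56999999999999 [ 0.2 -1.5 -4.5] [-0.646 -0.253 -0.057] -77.2 0.0
yellow 1544 pointer deg 7.788094483563322
```

arm_command:
  series:
    - [0,0,0,0,0,-0.003,255]
    - [0,0,0,0,0,-0.004,255]
    - [0,0,0,0,0,-0.005,255]
    - [0,0,0,0,0,-0.008,255]
    - [0,0,0,0,0,-0.01,255]

```text
time_s: 15.5
tool_pos: [0.5874, 0.0343, 0.1959]
tcp_rot: [[-0.813, -0.582, -0.0], [-0.582, 0.813, 0.0], [-0.0, 0.001, -1.0]]
wrist_force: [-0.4, -0.1, -3.0]
grip_width: 0.0126
grip_force: 78.8
```

arm_command:
  series:
    - [0,0,0,0,0,-0.015,255]
    - [0,0,0,0,0,-0.02,255]
    - [0,0,0,0,0,-0.025,255]
    - [0,0,0,0,0,-0.03,255]
    - [0,0,0,0,0,-0.026,255]

```text
time_s: 15.92
tool_pos: [0.5874, 0.034, 0.3145]
tcp_rot: [[-0.813, -0.582, 0.002], [-0.582, 0.813, 0.001], [-0.002, -0.001, -1.0]]
wrist_force: [0.2, -0.3, -2.2]
grip_width: 0.0129
grip_force: 78.9
```

arm_command:
  series:
    - [0,0,0,0,0,0,255]
    - [0,0,0,0,0,0,255]
    - [0,0,0,0,0,0,255]

```text
time_s: 16.17
tool_pos: [0.5873, 0.0344, 0.3108]
tcp_rot: [[-0.813, -0.582, -0.001], [-0.582, 0.813, 0.001], [0.0, 0.001, -1.0]]
wrist_force: [-0.2, 0.4, -4.7]
grip_width: 0.0129
grip_force: 78.8
```

```bash
python3 st.py
python3 - <<'E'
from pt import *
pointer()
o,p,W,out=keybar(.328);T=o["tcp_rot"]
for q in out: print(q[0].round(1),q[1],(T.T@(q[2]-o["tool_pos"])).round(4))
V=(W-o["tool_pos"])@T
k=(abs(V[...,2]+.0265)<.004)&(abs(V[...,1])<.012)&(abs(V[...,0])<.07); q=V[k]
print("bar x",np.percentile(q[:,0],[.5,99.5]).round(4),"y",[np.median(q[(q[:,0]>a)&(q[:,0]<a+.015)][:,1]).round(4) for a in (.012,.025,.038)])
# stand sleeve now (empty) from top and scene cameras
for c in("top","scene"):
    p,d=read_camera(c);Wc=cloud(c,d)
    k=(abs(Wc[...,2]-.068)<.006)&(np.hypot(Wc[...,0]-.453,Wc[...,1]+.297)<.04)
    q=Wc[k]; print(c,k.sum(),q.mean(0),cv2.minEnclosingCircle(q[:,:2].astype(np.float32)))
E
```

```text
[0.5873 0.0344 0.3108] yaw 35.59 [-0.2  0.4 -4.7] [0.008 0.033 0.041] -77.3 0.0
[0.5871 0.0344 0.3099] yaw 35.59 [ 0.7  0.  -4.2] [-0.018  0.033  0.012] -77.3 0.0
[0.5871 0.0342 0.3096] yaw 35.58000000000001 [-0.7 -0.7 -4.7] [-0.036  0.002  0.008] -77.3 0.0
yellow 1571 pointer deg 8.55239410529409
[320.3 184.4] 1966 [ 0.0446  0.0003 -0.0265]
[319.7 336.2] 122 [-0.0332 -0.0002 -0.0263]
bar x [-0.0348  0.0548] y [np.float64(0.0002), np.float64(0.0002), np.float64(0.0002)]
top 72 [ 0.45671553 -0.29485194  0.06757807] ((0.4553622603416443, -0.29478761553764343), 0.02216186374425888)
scene 137 [ 0.45141291 -0.29601658  0.06739143] ((0.45350196957588196, -0.29665642976760864), 0.02310711145401001)
```

arm_command:
  series:
    - [0,0,0.11,0,0,0,255]
    - [0,0,0.11,0,0,0,255]
    - [0,0,0.11,0,0,0,255]
    - [0,0,0.11,0,0,0,255]
    - [0,0,0,0,0,0,255]

```text
time_s: 16.88
tool_pos: [0.5874, 0.034, 0.3109]
tcp_rot: [[-0.984, -0.176, -0.001], [-0.176, 0.984, -0.0], [0.001, -0.0, -1.0]]
wrist_force: [0.7, -0.1, -3.1]
grip_width: 0.0126
grip_force: 78.8
```

arm_command:
  series:
    - [0,0,0,0.0191,-0.0302,0,255]
    - [0,0,0,0.0191,-0.0302,0,255]
    - [0,0,0,0.0191,-0.0302,0,255]
    - [0,0,0,0.0191,-0.0302,0,255]
    - [0,0,0,0.0191,-0.0302,0,255]

```text
time_s: 17.3
tool_pos: [0.5198, -0.133, 0.3112]
tcp_rot: [[-0.983, -0.184, 0.0], [-0.184, 0.983, 0.0], [-0.0, -0.0, -1.0]]
wrist_force: [1.9, -0.2, -4.0]
grip_width: 0.0125
grip_force: 79.0
```

arm_command:
  series:
    - [0,0,0,0.0191,-0.0302,0,255]
    - [0,0,0,0.0191,-0.0302,0,255]
    - [0,0,0,0.0191,-0.0302,0,255]
    - [0,0,0,0.0191,-0.0302,0,255]
    - [0,0,0,0.0191,-0.0302,0,255]

```text
time_s: 17.72
tool_pos: [0.4529, -0.2988, 0.3113]
tcp_rot: [[-0.983, -0.184, 0.0], [-0.184, 0.983, 0.0], [-0.0, -0.0, -1.0]]
wrist_force: [0.4, -0.8, -4.4]
grip_width: 0.0126
grip_force: 79.0
```

arm_command:
  series:
    - [0,0,0,0,0,0,255]
    - [0,0,0,0,0,0,255]
    - [0,0,0,0,0,0,255]
    - [0,0,0,0,0,0,255]

```text
time_s: 18.05
tool_pos: [0.4543, -0.2967, 0.311]
tcp_rot: [[-0.983, -0.182, -0.0], [-0.182, 0.983, 0.0], [0.0, 0.0, -1.0]]
wrist_force: [-0.0, 0.8, -3.5]
grip_width: 0.0122
grip_force: 79.2
```

arm_command:
  series:
    - [0,0,0,0.0008,0,0.02,255]
    - [0,0,0,0,0,0.025,255]
    - [0,0,0,0,0,0.025,255]
    - [0,0,0,0,0,0.015,255]
    - [0,0,0,0,0,0,255]

```text
time_s: 18.47
tool_pos: [0.4524, -0.2954, 0.2217]
tcp_rot: [[-0.983, -0.183, -0.006], [-0.183, 0.983, 0.003], [0.005, 0.004, -1.0]]
wrist_force: [0.0, 0.5, -4.3]
grip_width: 0.0123
grip_force: 79.1
```

arm_command:
  series:
    - [0,0,0,0,0,0.008,255]
    - [0,0,0,0,0,0.01,255]
    - [0,0,0,0,0,0.01,255]
    - [0,0,0,0,0,0.007,255]
    - [0,0,0,0,0,0,255]

```text
time_s: 18.88
tool_pos: [0.4526, -0.297, 0.1891]
tcp_rot: [[-0.984, -0.18, -0.002], [-0.18, 0.984, 0.002], [0.002, 0.002, -1.0]]
wrist_force: [-0.2, 0.7, -4.0]
grip_width: 0.0125
grip_force: 79.1
```

arm_command:
  series:
    - [0,0,0,0,0,0.01,255]
    - [0,0,0,0,0,0.01,255]
    - [0,0,0,0,0,0.008,255]
    - [0,0,0,0,0,0.004,255]
    - [0,0,0,0,0,0,255]

```text
time_s: 19.3
tool_pos: [0.4525, -0.2973, 0.1575]
tcp_rot: [[-0.984, -0.18, -0.002], [-0.18, 0.984, 0.001], [0.002, 0.001, -1.0]]
wrist_force: [-0.8, 0.5, -3.1]
grip_width: 0.0121
grip_force: 79.1
```

arm_command:
  series:
    - [0,0,0,0,0,0.0015,255]
    - [0,0,0,0,0,0,255]
    - [0,0,0,0,0,0,255]

```text
time_s: 19.55
tool_pos: [0.4533, -0.2976, 0.1582]
tcp_rot: [[-0.984, -0.18, 0.001], [-0.18, 0.984, -0.0], [-0.001, -0.0, -1.0]]
wrist_force: [0.3, -0.5, -3.6]
grip_width: 0.0126
grip_force: 79.2
```

arm_command:
  series:
    - [0,0,0,0,0,0.0015,255]
    - [0,0,0,0,0,0.0015,255]
    - [0,0,0,0,0,0.001,255]
    - [0,0,0,0,0,0,255]
    - [0,0,0,0,0,0,255]

```text
time_s: 19.97
tool_pos: [0.4531, -0.2975, 0.1536]
tcp_rot: [[-0.984, -0.18, -0.0], [-0.18, 0.984, 0.0], [0.0, 0.0, -1.0]]
wrist_force: [0.5, -0.2, -3.7]
grip_width: 0.0129
grip_force: 79.2
```

arm_command:
  series:
    - [0,0,0,0,0,0.0005,255]
    - [0,0,0,0,0,0.0005,255]
    - [0,0,0,0,0,0,255]
    - [0,0,0,0,0,0,255]

```text
time_s: 20.3
tool_pos: [0.4532, -0.2975, 0.1528]
tcp_rot: [[-0.984, -0.18, 0.0], [-0.18, 0.984, -0.0], [-0.0, -0.0, -1.0]]
wrist_force: [-0.4, 0.4, -3.2]
grip_width: 0.0124
grip_force: 79.3
```

arm_command:
  series:
    - [0,0,0,0,0,0.0005,255]
    - [0,0,0,0,0,0.0004,255]
    - [0,0,0,0,0,0,255]
    - [0,0,0,0,0,0,255]

```text
time_s: 20.63
tool_pos: [0.4534, -0.2978, 0.1527]
tcp_rot: [[-0.984, -0.18, 0.001], [-0.18, 0.984, -0.001], [-0.001, -0.001, -1.0]]
wrist_force: [-1.0, 0.5, 3.4]
grip_width: 0.0126
grip_force: 80.0
```

arm_command:
  series:
    - [0,0,0,0,0,-0.0004,255]
    - [0,0,0,0,0,0,215]
    - [0,0,0,0,0,0,200]
    - [0,0,0,0,0,0,170]
    - [0,0,0,0,0,0,120]
  force: 20

```text
time_s: 21.05
tool_pos: [0.4531, -0.2975, 0.152]
tcp_rot: [[-0.984, -0.18, -0.0], [-0.18, 0.984, 0.0], [0.0, 0.0, -1.0]]
wrist_force: [0.6, -0.5, 0.3]
grip_width: 0.039
grip_force: 0.0
```

arm_command:
  series:
    - [0,0,0,0,0,0,60]
    - [0,0,0,0,0,0,0]
    - [0,0,0,0,0,0,0]
    - [0,0,0,0,0,0,0]
    - [0,0,0,0,0,0,0]

```text
time_s: 21.47
tool_pos: [0.4531, -0.2975, 0.1522]
tcp_rot: [[-0.984, -0.18, -0.0], [-0.18, 0.984, 0.0], [0.0, 0.0, -1.0]]
wrist_force: [0.1, 0.8, -0.2]
grip_width: 0.0852
grip_force: 0.0
```

Clear of the key. Raising straight up and away, then checking.

arm_command:
  series:
    - [0,0,0,0,0,-0.02,0]
    - [0,0,0,0,0,-0.035,0]
    - [0,0,0,0,0,-0.035,0]
    - [0,0,0,0,0,-0.03,0]
    - [0,0,0,0,0,0,0]

```text
time_s: 21.88
tool_pos: [0.4543, -0.2989, 0.28]
tcp_rot: [[-0.984, -0.179, 0.009], [-0.179, 0.984, -0.005], [-0.008, -0.007, -1.0]]
wrist_force: [-0.5, -0.1, 0.5]
grip_width: 0.0852
grip_force: 0.0
```

arm_command:
  series:
    - [0,0,0,0,0,0,0]
    - [0,0,0,0,0,0,0]

```text
time_s: 22.05
tool_pos: [0.4531, -0.2973, 0.2714]
tcp_rot: [[-0.984, -0.18, -0.001], [-0.18, 0.984, 0.001], [0.0, 0.001, -1.0]]
wrist_force: [-0.4, 0.3, -0.6]
grip_width: 0.0851
grip_force: 0.0
```

Run:
```python
from kb import *
o,p,W,out=keybar(); r,md,q=barfit(W,.179); print("bar",r,md,o["tool_pos"],o["wrist_force"].round(1))
p,d=read_camera("scene");t,_=read_camera("top")
for cx,cz in (("blue",(.588,.0354)),):
    m=camera_model("top");n=400;a=np.linspace(.06,-.06,n);Y,X=np.meshgrid(cz[1]+a,cz[0]+a)
    uv=proj("top",np.stack([X,Y,0*X+.124],-1).reshape(-1,3)).reshape(n,n,2).astype(np.float32)
    im=cv2.remap(t,uv[...,0],uv[...,1],cv2.INTER_CUBIC)
s=cv2.resize(p[180:330,140:300],(427,400),interpolation=cv2.INTER_CUBIC)
cv2.imwrite("pics/end.png",np.hstack([im[:,:370],s]))
```

```text
bar ((0.45363593101501465, -0.2974878251552582), (0.11146359890699387, 0.015667550265789032), 10.345788955688477) [ 0.44866098 -0.2982754   0.17875815] [ 0.45290302 -0.29722246  0.27076107] [-0.8  0.4 -0.5]
```

View pics/end.png

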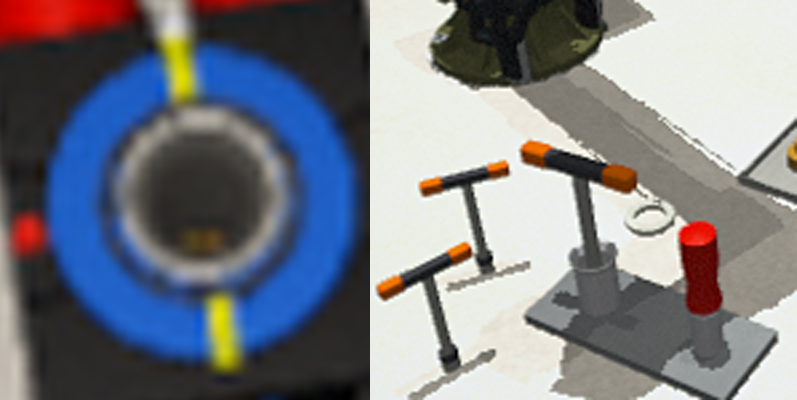

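The yellow pointer runs from (180,68) to (225,332), about 9.7°. That lines up with the white mark and feed's x axis (about 9.3°), so the valve is fully open. The key stands upright in its sleeve, bar top at 0.179 as before, and the other things are undisturbed.

```bash
python3 -c "
from workcell import *
print(sign_off())"
```

```text
the job is handed in; nothing more can be done
None
```

I opened the blue feed valve to its stop, set the T-key back upright in its stand, left everything else as it was, and handed the job in at about 22 s of the 67 s allowed.

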